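# Gauge check of an analyser's sloping sample port at a field test station

## Task

Check the analyser's blue sloping sample port with the orange gauge rod: take the rod from its cradle, push its shaft down the port until the black collar stops against the mouth, then draw it right out again. Present the tip for reading: finish while still holding the rod still and level, in line with the white stripe on the grey reader, with the tip over the middle of the dark round window and about 5 cm above it, touching nothing but the gripper. Leave the blue rod and the other things on the table where they are.

Things in the scene. Friction and masses are not known exactly. Their poses are not given: they have to be found in the camera images.
- orange_rod: the orange gauge rod, lying level in its cradle, 90 g. Origin: handle centre on the rod's axis, 55 mm above the table at start; x axis runs to the tip. Handle 90 mm long (x -45 to 45), 18 x 18 mm, flat sides upright; then a black stop collar 40 mm in diameter, x 45 to 52; then a steel shaft 10 mm in diameter, round-ended, to x = 152, the last 25 mm coloured like the handle.
- orange_rod_collar (a point): centre of the front face of the orange rod's collar (the face that meets the port's mouth), at x = +52 mm in the rod's frame.
- orange_rod_tip (a point): on the orange rod's axis, centre of its round tip, 5 mm behind the very end, at x = +147 mm in the rod's frame.
- blue_rod: a blue gauge rod, not to be used, of the same shape, size and frame as the orange one, lying in the other cradle.
- cradle_a: cradle of the orange rod: low fixed stand, plate 190 x 60 x 8 mm (x -65 to 125) with two white notched supports 10 mm thick, 34 mm wide, at x = -36 (handle; 53 mm high) and x = 100 (shaft; 56 mm high); the rod lifts straight up. Origin at table height under the rod's origin; x axis as the rod's. The two cradles may stand in either order.
- cradle_b: cradle of the blue rod: low fixed stand, plate 190 x 60 x 8 mm (x -65 to 125) with two white notched supports 10 mm thick, 34 mm wide, at x = -36 (handle; 53 mm high) and x = 100 (shaft; 56 mm high); the rod lifts straight up. Origin at table height under the rod's origin; x axis as the rod's. 
- analyser: desktop analyser, fixed. Origin at table height straight below the middle of the port's mouth; its x axis points level from the mouth towards the machine. White housing 210 x 230 x 190 mm high, x 100 to 310, y -115 to +115; a steel foot and prop carry the tube at x = 59 to 71.
- port: blue fixed tube sloping 25 degrees (0.436 rad) down into the analyser. Origin: centre of the open mouth, 140 mm above the table; x axis points down the bore. 112 mm long, bore 16 mm, outside 28 mm; the 18 mm at the mouth flare to 42 mm outside, 30 mm inside. The shaft goes in freely; the collar stops on the rim (collar point then at the port's origin) before the tip meets anything.
- reader: grey reader pad, fixed, 100 (x) x 90 (y) x 32 mm, with a dark round window 44 mm in diameter in the middle of its top and a white stripe along its x axis on both sides of the window. Origin: centre of its underside.
- window (a point): middle of the reader's dark window, 34 mm above the table.
- marker: loose black marker pen, 120 x 11 x 11 mm, lying; origin under its middle.
- buffer: loose small capped bottle, 38 mm in diameter, 85 mm tall, standing; origin at the centre of its underside.
- welltray: loose clear well tray, 85 x 125 x 20 mm; origin at the centre of its underside.
- cassette0: loose white test cassette, 70 x 22 x 8 mm, lying flat; origin at the centre of its underside.
- cassette1: loose white test cassette, 70 x 22 x 8 mm, lying flat; origin at the centre of its underside.
- cassette2: loose white test cassette, 70 x 22 x 8 mm, lying flat; origin at the centre of its underside.
Not all that is in view belongs to the job. What is meant by the orange_rod is not green, and is the smaller of those in its own colour. Leave any turquoise look-alike of the cassette2 alone.

How it is judged:
By the outcome, as a careful person would: the job done as asked, in the order asked, and still so for the second after the job is handed in, while the arm keeps its last pose, push and grip.
It also fails if it takes over 51 s, if anything falls off the work surface, if the arm or the gripper's body presses on something with over 40 N, if the wrist force passes 120 N, or if a joint passes its speed limit or range.

## Robot

A 6-joint arm with a two-finger parallel gripper is mounted at the origin on the work surface. World frame = base frame: x ahead of the robot, y to its left, z up, the work surface at z = 0. Lengths are in m, angles in rad, forces in N, time in s.
With the tool pointing down it reaches from about 0.325 to 0.85 m from the base axis. Payload 4.4 kg.
Tool frame: the origin (TCP) lies midway between the tips of the shut fingers; the grasp point (between the pads) lies 19 mm behind it; z points along the fingers, y is the line along which they close (so a half turn about z gives the same grasp; the last joint's range is limited). The gripper opens to 94 mm and grips with 3 to 60 N. Pads are 16 mm wide; open, the fingers measure 119 mm over their backs; the gripper's body (75 mm by 177 mm) begins 78 mm behind the grasp point.
Start: joints at [0.958, 0.207, 1.542, -0, 1.393, -0.15], TCP at [0.257, 0.515, 0.174] pointing down, gripper open.
Joint ranges: [-2.73, 2.73], [-0.86, 2.22], [0.23, 2.46], [-1.11, 4.25], [0.08, 2.63], [-2.82, 2.82]. Speed limits (rad/s): [2.79, 2.79, 3.14, 3.14, 3.14, 3.14].

## Interface

Orientations are given as a unit quaternion [w, x, y, z].
In Python, from bench import env, cams gives the robot as it stands.
- The arm moves only by the shell command python3 -m jog 'ROWS' [FORCE]. ROWS is JSON, a list of rows, each a list of 7 numbers: the turn, a rotation vector about the world's x, y, z in rad, then the shift along the world's x, y, z in cm, then the opening, from -1 (shut) to 1 (fully open). In form: [[wx, wy, wz, x, y, z, gripper], ...]. A call has 1 to 5 rows; each row is the pose to reach, as a shift and turn from the pose commanded when the call began; what a row does not reach only later rows make up. A row lasts 1/12 s, in which the tool goes at most 41.7 mm and 7.16 degrees, less where a joint would pass 70% of its speed; a pose out of reach is approached as far as the arm can. A call with a gripper value outside its range is refused whole. The fingers move at their own pace and stop on an object; FORCE is the grip in N (left out, the last holds). Time passes only in rows, so rows that repeat a pose let the fingers close. It gives the time, the measured TCP pose, the force, the opening and the grip force at its end, in the units of the state.
- env.get_state(): the state, without advancing time (a new reading comes with each control period).
- cams.grab_frame(name): name is "scene" or "top"; returns a dict with "color" (400x640x3 uint8, red, green, blue), "K" (3x3 intrinsics, pixels), "k1" (the pictures are not rectified: a ray, as slopes to the right and down, at radius r is drawn at 1 + k1 r^2 times it, then the intrinsics apply), "rvec" (rotation vector, rad) and "tvec" (3), from world to camera coordinates, as OpenCV has them. Camera axes: x right, y down, z forward; pixel columns grow to the right and rows downward; lengths in m; the calibration is good to about 2 mm. A picture is of the moment at which its call begins. There is no depth.
- env.close_job(): hands the job in; it is judged then, once.
The state is a dict: "t": time; "joints": joint angles; "dq": joint speeds; "joint_torque": joint torques, N m; "tool_pos": TCP position; "orientation": TCP orientation; "ft_force": force on the tool from outside, world axes, zero at the start; "ft_torque": the same for the moment, N m; "finger_gap": finger opening in m; "grasp_force": force on a finger pad.
Only numpy, scipy, OpenCV 4.12 (cv2) and the standard library are available. Lean on these libraries where they do the work, as an engineer would, in place of code of your own. Each camera call takes 0.05 s, during which the arm holds its last target. There are 200 camera calls.

## Working session

There is one attempt and no reset: what is moved stays moved. The work goes in short steps, Python scripts to look and compute and a shell command to move; the robot and the scene stay as the last step left them, time stands still between calls to the robot, and variables do not carry over. Pictures are saved under pics/ and viewed, at most 10 in all, crops included, and the job is handed in when it is done.

```bash
ls; mkdir -p pics; python3 - <<'E'
from bench import env,cams
import cv2,numpy as np
for n in("scene","top"):
    f=cams.grab_frame(n); cv2.imwrite(f"pics/{n}0.png",f["color"][:,:,::-1]); print(n,f["K"],f["k1"],f["rvec"],f["tvec"])
    np.savez(f"pics/{n}0.npz",**f)
print(env.get_state())
E
```

```text
pics
scene [[424.22417418   0.         314.99444659]
 [  0.         424.22417418 207.15331838]
 [  0.           0.           1.        ]] 0.013178097187626367 [ 1.70570014  1.97969543 -0.68345213] [ 0.02546053 -0.39269971  1.52085057]
top [[459.16071904   0.         321.51435211]
 [  0.         459.16071904 193.12350943]
 [  0.           0.           1.        ]] 0.004136226179803119 [ 2.10173016 -2.1626255   0.14696443] [0.10984096 0.57706857 1.28986503]
{'t': 0.1, 'joints': array([ 9.57497242e-01,  2.07316753e-01,  1.54276790e+00, -1.31535928e-05,
        1.39345856e+00, -1.50534703e-01]), 'dq': array([-0.00137777, -0.00123399, -0.00373108,  0.00091917, -0.00101707,
        0.00054506]), 'joint_torque': array([ 2.17502829e-04, -3.71867359e+01, -2.82292432e+01,  6.99091586e-02,
        3.12017009e-02, -7.29894055e-05]), 'tool_pos': array([0.25628548, 0.51388077, 0.17293768]), 'orientation': array([-3.57479686e-04,  2.29321853e-01,  9.73350161e-01, -9.07422946e-04]), 'ft_force': array([-0.95603492, -0.07625619, -0.64903248]), 'ft_torque': array([ 0.00557027, -0.0255129 , -0.00563593]), 'grasp_force': 0.0, 'finger_gap': 0.09380426367002836}
```

View pics/scene0.png

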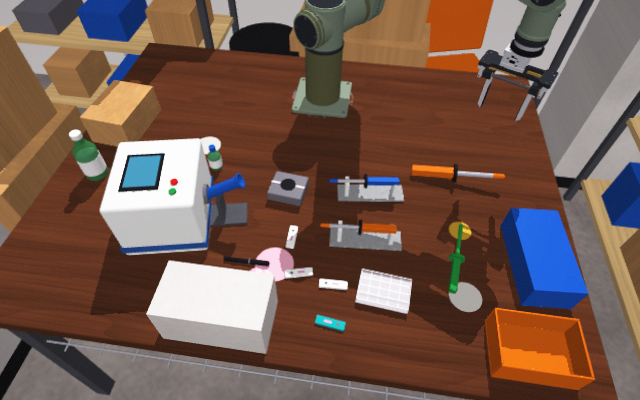

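View pics/top0.png

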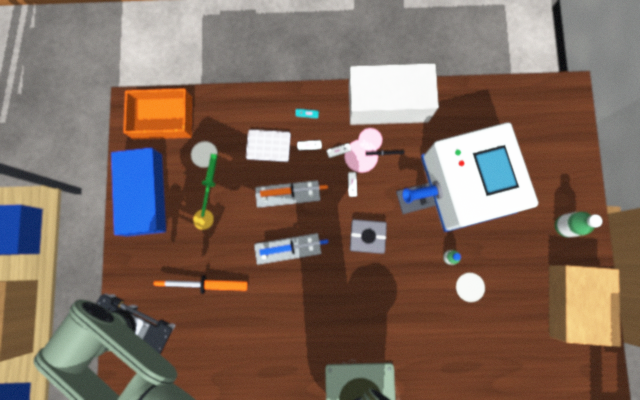

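Top view: two orange rods. One is in a cradle at about (262–325, 190). A bigger one lies on the table at about (155–248, 285). The green one at (208, 190) is excluded. The cradle rod is the smaller and lies in a cradle, so it fits. The port mouth is at about (403, 190), the reader window at about (369, 236), and the blue rod's cradle at (290, 248). Next I confirm this in a crop.

```bash
cat > h.py <<'E'
import numpy as np,cv2
from scipy.spatial.transform import Rotation as R
def load(n): return dict(np.load(f"pics/{n}.npz"))
def rays(f,uv):
    uv=np.atleast_2d(uv).astype(float)
    n=cv2.undistortPoints(uv[:,None],f["K"],np.array([float(f["k1"]),0,0,0]))[:,0]
    Rm=cv2.Rodrigues(f["rvec"])[0]
    return -Rm.T@f["tvec"].ravel(),np.c_[n,np.ones(len(n))]@Rm
def plane(f,uv,z):
    c,d=rays(f,uv); return c+d*((z-c[2])/d[:,2])[:,None]
def proj(f,P): return cv2.projectPoints(np.atleast_2d(P).astype(float),f["rvec"],f["tvec"],f["K"],np.array([float(f["k1"]),0,0,0]))[0][:,0]
def tri(f,a,g,b):
    c,d=rays(f,a);e,h=rays(g,b);d=d[0]/np.linalg.norm(d[0]);h=h[0]/np.linalg.norm(h[0])
    s=np.linalg.lstsq(np.c_[d,-h],e-c,rcond=None)[0];p,q=c+s[0]*d,e+s[1]*h
    return (p+q)/2,np.linalg.norm(p-q)
E
python3 - <<'E'
from h import *
t=load("top0");s=load("scene0")
T=t["color"][...,::-1];S=s["color"][...,::-1]
a=cv2.resize(T[165:265,250:450],(800,400)[:2],interpolation=cv2.INTER_CUBIC)
b=cv2.resize(S[165:255,200:410],(800,342),interpolation=cv2.INTER_CUBIC)
cv2.imwrite("pics/c1.png",cv2.resize(np.vstack([a,b]),(646,600)))
cv2.imwrite("pics/c1.png",cv2.resize(np.vstack([a,b]),(640,594)))
def comps(f,m,box,name):
    u0,v0,u1,v1=box;k=np.zeros_like(m,np.uint8);k[v0:v1,u0:u1]=m[v0:v1,u0:u1]
    n,l,st,c=cv2.connectedComponentsWithStats(k)
    for i in range(1,n):
        if st[i,4]>8: print(name,st[i],c[i].round(1))
for n,f,bo,bb in(("top",t,(255,170,335,215),(395,175,445,215)),("scene",s,(315,215,405,245),(200,170,250,205))):
    h=cv2.cvtColor(f["color"],cv2.COLOR_RGB2HSV);H,Sa,V=h[...,0],h[...,1],h[...,2]
    comps(f,((H>6)&(H<18)&(Sa>200)&(V>120)).astype(np.uint8),bo,n+" orange")
    comps(f,((H>100)&(H<125)&(Sa>150)&(V>50)).astype(np.uint8),bb,n+" blue")
E
```

```text
top orange [321 185   7   4  26] [323.8 186.5]
top orange [261 189  30   6 117] [276.2 191.7]
top blue [403 184  35  19 389] [419.4 193.1]
scene orange [320 223   9   5  40] [324.4 224.8]
scene orange [362 223  35  10 293] [378.8 227.5]
scene blue [207 174  38  26 447] [225.1 186. ]
```

View pics/c1.png

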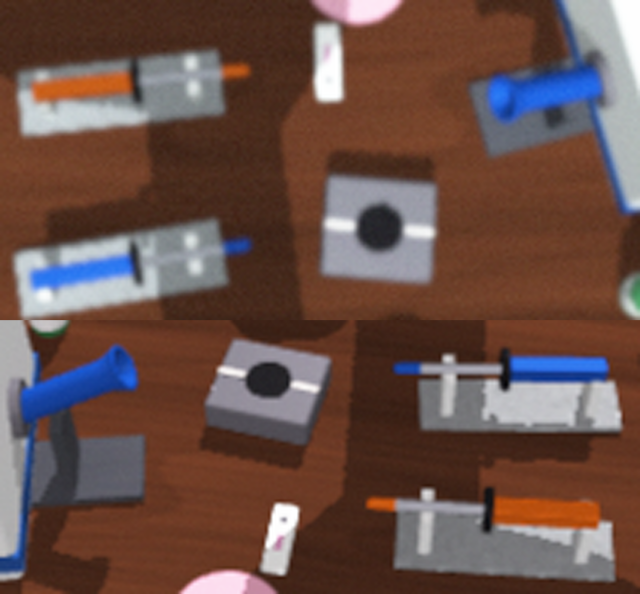

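The crop confirms it: the orange rod in the cradle (upper part of the crop, tip towards the port side, −y) is the one. The mouth is at top ≈ (407, 195.6) and scene ≈ (240, 181.4). The reader's stripe runs roughly along image columns.

```bash
python3 - <<'E'
from h import *
t=load("top0");s=load("scene0")
def hsv(f): return cv2.split(cv2.cvtColor(f["color"],cv2.COLOR_RGB2HSV))
def big(m,box):
    u0,v0,u1,v1=box;k=np.zeros(m.shape,np.uint8);k[v0:v1,u0:u1]=m[v0:v1,u0:u1]
    n,l,st,c=cv2.connectedComponentsWithStats(k);i=1+np.argmax(st[1:,4]);return l==i,c[i],st[i]
hs={}
for n,f in(("t",t),("s",s)):hs[n]=[x.astype(int) for x in hsv(f)]
om={n:(h[0]<20)&(h[1]>185)&(h[2]>110) for n,h in hs.items()}
T={"t":big(om["t"],(255,180,296,205)),"s":big(om["s"],(355,215,410,245))}
P={"t":big(om["t"],(316,180,335,195)),"s":big(om["s"],(315,215,335,235))}
B={}
for nm,X in(("handle",T),("tip",P)):
    p,g=tri(t,X["t"][1],s,X["s"][1]);B[nm]=p
    print(nm,X["t"][1:],X["s"][1:],p.round(4),"gap",g.round(4), "top@z.058",plane(t,X["t"][1],.058).round(4),"scene@.056",plane(s,X["s"][1],.056).round(4))
d=B["tip"]-B["handle"];print("len",np.linalg.norm(d[:2]),"yaw",np.degrees(np.arctan2(d[1],d[0])))
# tube
bm={n:(h[0]>100)&(h[0]<125)&(h[1]>130) for n,h in hs.items()}
N=[];L={}
for n,f,box,rng in(("t",t,(398,175,442,215),(415,436)),("s",s,(202,170,250,210),(211,232))):
    m,c,st=big(bm[n],box);print(n,st,c.round(1))
    us=np.arange(*rng);vm=[np.flatnonzero(m[:,u]).mean() for u in us];print([int(m[:,u].sum()) for u in range(box[0],box[2])])
    k=np.polyfit(us,vm,1);print("line",k,"res",np.std(np.polyval(k,us)-vm).round(2));L[n]=k
    uv=np.c_[[rng[0],rng[1]],np.polyval(k,rng)];c0,dd=rays(f,uv);nn=np.cross(*dd);N.append((nn/np.linalg.norm(nn),c0))
d=np.cross(N[0][0],N[1][0]);d/=np.linalg.norm(d);d*=-np.sign(d[2])
p=np.linalg.solve([N[0][0],N[1][0],[0,0,1]],[N[0][0]@N[0][1],N[1][0]@N[1][1],.14])
print("port axis",d,"slope",np.degrees(np.arcsin(-d[2])),"yaw",np.degrees(np.arctan2(d[1],d[0])),"at z=.14",p, proj(t,p),proj(s,p))
print("mouth by eye",tri(t,(407.2,195.6),s,(240,181.4)))
# reader
for n,f,box in(("t",t,(355,225,383,248)),("s",s,(275,172,302,195))):
    m,c,st=big(hs[n][2]<70,box);print("win",n,st,c,plane(f,c,.034).round(4))
    b=(330,218,400,255) if n=="t" else(265,165,315,210)
    k=(hs[n][2]>200)&(hs[n][1]<40);k2=np.zeros_like(k);k2[b[1]:b[3],b[0]:b[2]]=k[b[1]:b[3],b[0]:b[2]]
    q=np.argwhere(k2)[:,::-1];w=plane(f,q,.034)[:,:2];dd=cv2.fitLine(w.astype(np.float32),cv2.DIST_HUBER,0,.01,.01).ravel();print("stripe",len(q),dd,np.degrees(np.arctan2(dd[1],dd[0])))
# housing
m=((hs["t"][1]<50)&(hs["t"][2]>150));mm,c,st=big(m,(420,115,545,235));
ct=max(cv2.findContours(mm.astype(np.uint8),0,1)[0],key=cv2.contourArea);q=cv2.approxPolyDP(ct,6,True)[:,0];print("housing",q.tolist(),plane(t,q,.19).round(3)[:,:2].tolist())
E
```

```text
handle (array([275.59701493, 191.79104478]), array([261, 189,  30,   7, 134], dtype=int32)) (array([378.77096774, 227.37419355]), array([362, 222,  36,  11, 310], dtype=int32)) [0.5862 0.226  0.0568] gap 0.0004 top@z.058 [[0.586  0.2257 0.058 ]] scene@.056 [[0.5856 0.2262 0.056 ]]
tip (array([323.47058824, 186.67647059]), array([320, 185,   8,   5,  34], dtype=int32)) (array([324.31707317, 224.90243902]), array([320, 223,   9,   5,  41], dtype=int32)) [0.5975 0.0865 0.054 ] gap 0.0011 top@z.058 [[0.5967 0.087  0.058 ]] scene@.056 [[0.599 0.086 0.056]]
len 0.1399975985734848 yaw -85.36116435467088
t [402 180  37  30 434] [419.9 193.3]
[0, 0, 0, 0, 4, 10, 12, 13, 15, 14, 14, 14, 13, 12, 12, 11, 11, 11, 11, 11, 12, 11, 12, 12, 12, 12, 12, 11, 11, 10, 11, 14, 15, 13, 12, 12, 14, 17, 12, 9, 2, 0, 0, 0]
line [-1.73469388e-01  2.65765306e+02] res 1.16
s [207 173  38  37 486] [224.5 186.5]
[0, 0, 0, 0, 0, 9, 12, 20, 23, 20, 21, 12, 11, 11, 12, 12, 13, 12, 12, 12, 12, 11, 11, 11, 12, 12, 11, 12, 11, 12, 12, 12, 13, 13, 14, 14, 15, 14, 13, 12, 11, 10, 6, 0, 0, 0, 0, 0]
line [ -0.3        253.56666667] res 1.08
port axis [ 0.17635118 -0.91575562 -0.3609597 ] slope 21.15914608031382 yaw -79.09973188842591 at z=.14 [ 0.55134217 -0.12819967  0.14      ] [[403.42765583 195.78308591]] [[244.31362758 180.27101189]]
mouth by eye (array([ 0.55235713, -0.13955225,  0.13483863]), np.float64(0.0006700662517116036))
win t [362 229  13  14 135] [368.12592593 235.66666667] [[ 0.4535 -0.0377  0.034 ]]
stripe 64 [ 0.1204658   0.9927175   0.4541111  -0.03299664] 83.08101
win s [281 179  14  11 125] [287.6   184.096] [[ 0.4554 -0.0386  0.034 ]]
stripe 40 [ 0.10939673  0.99399817  0.45478764 -0.03645295] 83.71945
housing [[510, 123], [437, 141], [425, 155], [448, 229], [537, 205]] [[0.729, -0.41], [0.687, -0.216], [0.65, -0.182], [0.455, -0.228], [0.51, -0.458]]
```

```bash
python3 - <<'E'
from h import *
from scipy.optimize import least_squares
t=load("top0");s=load("scene0")
N=[];obs=[]
for n,f,rng,box in(("t",t,(411,428),(175,204)),("s",s,(214,235),(170,202))):
    h=[x.astype(int) for x in cv2.split(cv2.cvtColor(f["color"],cv2.COLOR_RGB2HSV))]
    m=(h[0]>100)&(h[0]<125)&(h[1]>130);us=np.arange(*rng)
    vm=np.array([np.flatnonzero(m[box[0]:box[1],u]).mean()+box[0] for u in us])
    k=np.polyfit(us,vm,1);print(n,k,np.std(np.polyval(k,us)-vm))
    uv=np.c_[rng,np.polyval(k,rng)];c,d=rays(f,uv);nn=np.cross(*d);N.append((nn/np.linalg.norm(nn),c))
d=np.cross(N[0][0],N[1][0]);d/=np.linalg.norm(d);d*=-np.sign(d[2])
p=np.linalg.solve([N[0][0],N[1][0],[0,0,1]],[N[0][0]@N[0][1],N[1][0]@N[1][1],.14])
print(d,"slope",np.degrees(np.arcsin(-d[2])),"yaw",np.degrees(np.arctan2(d[1],d[0])),p)
# constrained: slope 25, z .14
def ax(y): y=np.radians(y);c,q=np.cos(.436),np.sin(.436);return np.array([c*np.cos(y),c*np.sin(y),-q])
def r(x,yaw=None):
    q=np.array([x[0],x[1],.14]);a=ax(x[2]);return [N[i][0]@(q+l*a-N[i][1]) for i in(0,1) for l in(.02,.095)]
o=least_squares(r,[.552,-.135,-78]);print("constr",o.x,np.array(o.fun)*1e3)
a=ax(-77.5);low=np.array([np.cos(np.radians(-77.5)),np.sin(np.radians(-77.5)),0])*np.sin(.436)*-.021
print("rim t",plane(t,(401.6,196.5),.121)-low," s",plane(s,(245.3,180),.14))
for q in((.5524,-.138,.14),(.5524,-.132,.14)): print(q,proj(t,q),proj(s,q))
# extents of predicted rim
for q0 in((.5524,-.138,.14),):
    yv=np.cross([0,0,1],a);yv/=np.linalg.norm(yv);zv=np.cross(a,yv)
    c=np.array(q0)+.021*(np.outer(np.cos(th:=np.linspace(0,6.28,60)),yv)+np.outer(np.sin(th),zv))
    print(proj(t,c).min(0),proj(t,c).max(0),proj(s,c).min(0),proj(s,c).max(0))
for n,f,b in(("t",t,(398,175,442,215)),("s",s,(202,170,250,210))):
    h=[x.astype(int) for x in cv2.split(cv2.cvtColor(f["color"],cv2.COLOR_RGB2HSV))]
    m=(h[0]>100)&(h[0]<125)&(h[1]>130)
    us=range(400,413) if n=="t" else range(232,248)
    print(n,[(u,*(np.flatnonzero(m[170:210,u])[[0,-1]]+170)) for u in us if m[170:210,u].any()])
E
```

```text
t [-2.34068627e-01  2.91457108e+02] 0.2881127190348688
s [ -0.40584416 277.33766234] 0.2503862199120173
[ 0.22582389 -0.87870054 -0.42058165] slope 24.871314973885088 yaw -75.5870360759872 [ 0.54973165 -0.13665284  0.14      ]
constr [  0.54982491  -0.13689901 -75.61897614] [-0.02723646  0.0272365  -0.03990115  0.03990142]
rim t [[ 0.55419858 -0.13489384  0.121     ]]  s [[ 0.5500532  -0.12594931  0.14      ]]
(0.5524, -0.138, 0.14) [[407.05927822 195.28620585]] [[240.45859026 180.13932005]]
(0.5524, -0.132, 0.14) [[404.82262639 195.35241136]] [[242.75514256 180.40658819]]
[402.29512947 187.57317576] [411.97098572 202.98569005] [235.90941644 172.34143618] [244.87112232 187.94494994]
t [(402, np.int64(192), np.int64(195)), (403, np.int64(190), np.int64(199)), (404, np.int64(189), np.int64(200)), (405, np.int64(189), np.int64(201)), (406, np.int64(188), np.int64(202)), (407, np.int64(189), np.int64(202)), (408, np.int64(189), np.int64(202)), (409, np.int64(189), np.int64(202)), (410, np.int64(190), np.int64(202)), (411, np.int64(190), np.int64(201)), (412, np.int64(190), np.int64(201))]
s [(232, np.int64(178), np.int64(189)), (233, np.int64(177), np.int64(188)), (234, np.int64(176), np.int64(188)), (235, np.int64(175), np.int64(187)), (236, np.int64(174), np.int64(187)), (237, np.int64(174), np.int64(187)), (238, np.int64(173), np.int64(187)), (239, np.int64(174), np.int64(187)), (240, np.int64(175), np.int64(187)), (241, np.int64(176), np.int64(187)), (242, np.int64(177), np.int64(187)), (243, np.int64(178), np.int64(187)), (244, np.int64(181), np.int64(186))]
```

Measured values:
- **Rod:** handle at (0.586, 0.226), yaw −85.4°. Handle-to-tip distance is 140 mm, as it should be.
- **Port:** mouth (0.550, −0.137, 0.14), yaw about −76°. Slope measures 24.9°, as it should.
- **Window:** (0.4545, −0.038), with the stripe at yaw −96.7°.

Now I move above the handle.

```bash
python3 -m jog '[[0,0,-0.12,4,-3.5,0,0.2],[0,0,-0.24,8,-7,0,0.2],[0,0,-0.34,11,-9.6,0,0.2]]' && python3 -m jog '[[0,0,-0.12,4,-3.5,0,0.2],[0,0,-0.24,8,-7,0,0.2],[0,0,-0.34,11,-9.6,0,0.2]]' && python3 -m jog '[[0,0,-0.12,4,-3.5,0,0.2],[0,0,-0.24,8,-7,0,0.2],[0,0,-0.35,11,-9.6,0,0.2],[0,0,-0.35,11,-9.6,0,0.2],[0,0,-0.35,11,-9.6,0,0.2]]'
python3 - <<'E'
from bench import env,cams
from h import *
s=env.get_state();q=s["orientation"];M=R.from_quat(q[[1,2,3,0]]).as_matrix()
print(s["t"],s["tool_pos"],s["joints"].round(2),s["finger_gap"],"ytool yaw",np.degrees(np.arctan2(M[1,1],M[0,1])),M[:,2])
E
```

```text
t: 0.35
tool_pos: [0.3508, 0.4314, 0.1733]
orientation: [-0.0, 0.392, 0.92, -0.0]
ft_force: [1.1, 0.9, -0.5]
finger_gap: 0.0771
grasp_force: 0.0
t: 0.6
tool_pos: [0.4458, 0.3484, 0.1735]
orientation: [-0.0, 0.543, 0.84, -0.0]
ft_force: [-0.4, 0.6, 0.4]
finger_gap: 0.0582
grasp_force: 0.0
t: 1.02
tool_pos: [0.5581, 0.25, 0.1731]
orientation: [0.001, 0.681, 0.732, -0.0]
ft_force: [-0.4, -0.4, -0.0]
finger_gap: 0.0565
grasp_force: 0.0
1.0167 [0.55814475 0.25004337 0.17309568] [ 0.28  0.28  1.45 -0.    1.41  0.21] 0.05645504780052735 ytool yaw 4.136182502941337 [ 3.94064110e-04 -1.59872724e-03 -9.99998644e-01]
```

```bash
python3 -m jog '[[0,0,0.009,2.8,-2.4,0,0.2],[0,0,0.009,2.8,-2.4,-3,0.2],[0,0,0.009,2.8,-2.4,-6,0.2],[0,0,0.009,2.8,-2.4,-9,0.2],[0,0,0.009,2.8,-2.4,-11,0.2]]' && python3 -m jog '[[0,0,0,0,0,-1.5,0.2],[0,0,0,0,0,-2.7,0.2],[0,0,0,0,0,-2.7,0.2]]'
python3 - <<'E'
from bench import env,cams
from h import *
f=cams.grab_frame("scene");a=f["color"][180:270,290:430,::-1];g=cams.grab_frame("top");b=g["color"][160:220,240:380,::-1]
cv2.imwrite("pics/c2.png",cv2.resize(np.vstack([a,b]),None,fx=4,fy=3.9,interpolation=2))
s=env.get_state();print(s["t"],s["tool_pos"],s["ft_force"])
E
```

```text
t: 1.43
tool_pos: [0.5799, 0.2303, 0.0602]
orientation: [-0.002, 0.675, 0.737, -0.002]
ft_force: [0.3, -0.2, -0.9]
finger_gap: 0.056
grasp_force: 0.0
t: 1.68
tool_pos: [0.5794, 0.2302, 0.0334]
orientation: [-0.002, 0.675, 0.738, -0.003]
ft_force: [-0.6, -0.2, -0.5]
finger_gap: 0.0565
grasp_force: 0.0
1.7833 [0.58253953 0.23061653 0.03691756] [ 0.04581582 -0.05285667  0.83336927]
```

View pics/c2.png

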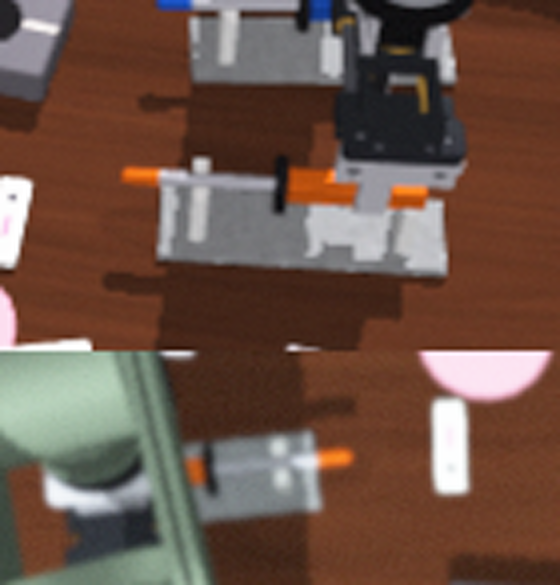

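The fingers straddle the handle near its middle (crop ≈ (375, 195)), between the rear support and the collar. I check the settled pose, then close.

```bash
python3 -m jog '[[0,0,0,0.25,0,0,0.2],[0,0,0,0.25,0,0,0.2],[0,0,0,0.25,0,0,0.2]]' && python3 -m jog '[[0,0,0,0,0,0,-0.4],[0,0,0,0,0,0,-0.8],[0,0,0,0,0,0,-1],[0,0,0,0,0,0,-1],[0,0,0,0,0,0,-1]]' 30
```

```text
t: 2.03
tool_pos: [0.5869, 0.2305, 0.0386]
orientation: [0.001, 0.676, 0.737, 0.001]
ft_force: [-0.1, -0.1, -0.2]
finger_gap: 0.0567
grasp_force: 0.0
t: 2.45
tool_pos: [0.5855, 0.23, 0.037]
orientation: [-0.0, 0.676, 0.737, -0.0]
ft_force: [-0.4, -0.6, -0.3]
finger_gap: 0.0265
grasp_force: 0.0
```

```bash
python3 -m jog '[[0,0,0,0,0,0,-1],[0,0,0,0,0,0,-1],[0,0,0,0,0,0,-1],[0,0,0,0,0,0,-1],[0,0,0,0,0,0,-1]]' 40 && python3 -m jog '[[0,0,0,0,0,0,-1],[0,0,0,0,0,0.5,-1],[0,0,0,0,0,2,-1],[0,0,0,0,0,5,-1],[0,0,0,0,0,8,-1]]' && python3 -m jog '[[0,0,0,0,0,3,-1],[0,0,0,0,0,6,-1],[0,0,0,0,0,9,-1],[0,0,0,0,0,9,-1],[0,0,0,0,0,9,-1]]'
python3 - <<'E'
from bench import env,cams
from h import *
for n in("scene","top"):
    f=cams.grab_frame(n);np.savez(f"pics/{n}1.npz",**f)
    H,S,V=[x.astype(int) for x in cv2.split(cv2.cvtColor(f["color"],cv2.COLOR_RGB2HSV))]
    m=((H<20)&(S>185)&(V>110)).astype(np.uint8)
    _,l,st,c=cv2.connectedComponentsWithStats(m)
    for i in range(1,len(st)):
        if 15<st[i,4]<600:print(n,st[i],c[i].round(1))
s=env.get_state();print(s["t"],s["tool_pos"],s["ft_force"],s["finger_gap"],s["joints"].round(2))
E
```

```text
t: 2.87
tool_pos: [0.5855, 0.2301, 0.0369]
orientation: [-0.0, 0.676, 0.737, -0.0]
ft_force: [0.2, -0.4, -0.6]
finger_gap: 0.0004
grasp_force: 0.0
t: 3.28
tool_pos: [0.584, 0.2297, 0.1165]
orientation: [-0.001, 0.676, 0.737, -0.002]
ft_force: [1.2, 0.4, 0.3]
finger_gap: 0.0006
grasp_force: 0.0
t: 3.7
tool_pos: [0.5873, 0.2305, 0.2102]
orientation: [0.002, 0.676, 0.737, 0.003]
ft_force: [0.1, -0.6, -0.7]
finger_gap: 0.0003
grasp_force: 0.0
scene [439  54  48  20 567] [463.9  64.6]
scene [420 165  34  14 377] [437.3 171.2]
scene [493 173  13   7  71] [499.  175.7]
scene [171 179   7   6  28] [173.6 181.3]
scene [320 222   9   6  46] [324.1 224.7]
scene [362 222  36  11 312] [378.9 227.4]
top [320 184   9   7  44] [324.  186.7]
top [283 189   8   5  31] [286.6 190.6]
top [204 279  29  12 309] [218.1 284.9]
top [153 280  11   7  74] [158.2 283. ]
3.8 [0.58469805 0.22986622 0.2057732 ] [-0.13209775  0.67096249 -0.26726234] 0.0005355596165969424 [ 0.24  0.3   1.36 -0.    1.48  0.15]
```

The fingers shut empty and the rod has not moved, so the fingers were not where I took them to be. I look before anything else.

```bash
python3 - <<'E'
from h import *
s=load("scene1");t=load("top1")
tcp=np.array([.5855,.23,.2095])
for p in((.5855,.23,.2095),(.5855,.23,.2285),(.5855,.23,.2875)): print(p,proj(s,p),proj(t,p))
a=s["color"][100:260,300:480,::-1].copy()
a=cv2.resize(a,None,fx=4,fy=3.75,interpolation=2)
cv2.imwrite("pics/c3.png",a[:600])
E
```

```text
(0.5855, 0.23, 0.2095) [[388.81020483 188.50720574]] [[266.9007405  182.72664084]]
(0.5855, 0.23, 0.2285) [[390.02288428 182.99791852]] [[265.86584882 181.395099  ]]
(0.5855, 0.23, 0.2875) [[394.04283763 164.74550834]] [[262.42708388 176.97066517]]
```

View pics/c3.png

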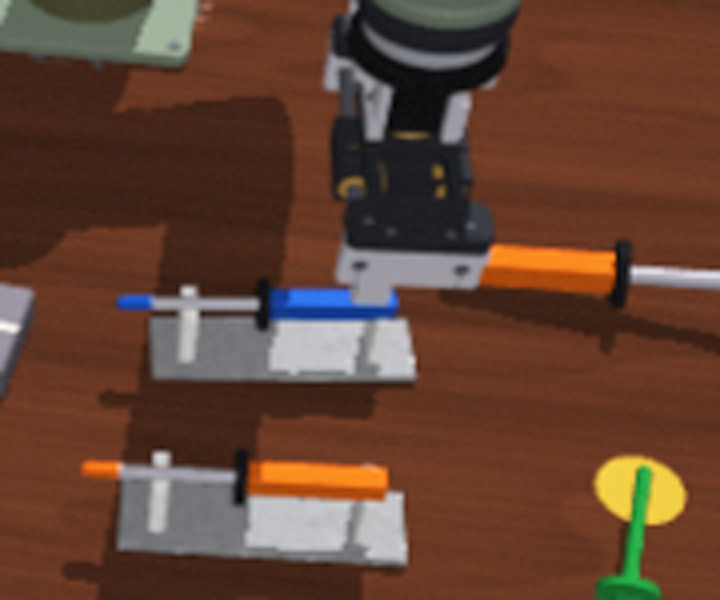

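```bash
python3 - <<'E'
from h import *
s=load("scene0");t=load("top0")
c=np.array([.2563,.5139,.1729]);y=np.array([.446,.894,0])
for k in(-.047,.047): print(proj(s,c+k*y),proj(t,c+k*y))
print("c2 tip expected",proj(load("scene1"),[.5855,.23,.037]),proj(load("scene1"),[.584+.03,.23+.002,.037]))
a=s["color"][40:130,440:560,::-1];b=t["color"][280:370,90:210,::-1]
cv2.imwrite("pics/c4.png",cv2.resize(np.hstack([a,b]),None,fx=3.3,fy=3.3,interpolation=2))
E
```

```text
[[477.79341156 114.24013815]] [[174.68400992 324.31684376]]
[[510.58148847 127.00632116]] [[142.22650054 308.18794365]]
c2 tip expected [[379.29789826 231.77351077]] [[379.50801157 240.8213799 ]]
```

View pics/c4.png

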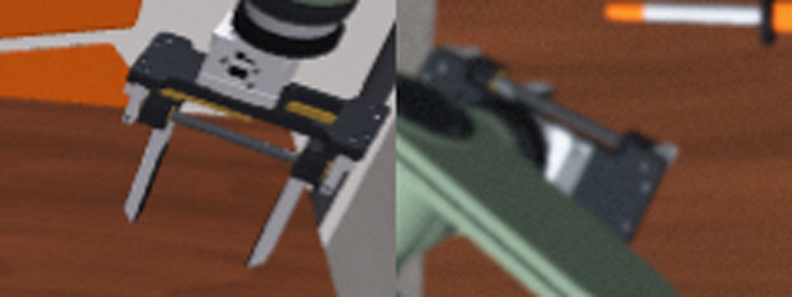

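The tips appear about 7 px higher in the scene view than the reported TCP predicts, both here and at the start pose. That suggests a bias of about 28 mm, which also explains why the grip closed above the handle. I tilt the tool so both cameras see the tips and can triangulate them, which will show whether the bias is along the tool axis or fixed in the world.

```bash
cat > snap.py <<'E'
import sys
from bench import env,cams
from h import *
for n in("scene","top"):
    f=cams.grab_frame(n);np.savez(f"pics/{n}{sys.argv[1]}.npz",**f)
s=env.get_state();q=s["orientation"];M=R.from_quat(q[[1,2,3,0]]).as_matrix()
np.savez(f"pics/st{sys.argv[1]}.npz",p=s["tool_pos"],M=M)
print(s["t"],s["tool_pos"].round(4),s["ft_force"].round(1),s["ft_torque"].round(2),s["finger_gap"].round(4),s["joints"].round(2),"ytool",M[:,1].round(3),"ztool",M[:,2].round(3),"proj",proj(load("scene1"),s["tool_pos"]).round(1),proj(load("top1"),s["tool_pos"]).round(1))
E
python3 -m jog '[[-0.12,0,0,0,0,0,-1],[-0.24,0,0,0,0,0,-1],[-0.36,0,0,0,0,0,-1],[-0.48,0,0,0,0,0,-1],[-0.6,0,0,0,0,0,-1]]' >/dev/null&& python3 -m jog '[[-0.12,0,0,0,0,0,-1],[-0.12,0,0,0,0,0,-1],[-0.12,0,0,0,0,0,-1],[-0.12,0,0,0,0,0,-1]]' && python3 snap.py 2
python3 -m jog '[[0,0,0.12,0,0,0,-1],[0,0,0.24,0,0,0,-1],[0,0,0.36,0,0,0,-1],[0,0,0.48,0,0,0,-1],[0,0,0.6,0,0,0,-1]]' >/dev/null&& python3 -m jog '[[0,0,0.12,0,0,0,-1],[0,0,0.24,0,0,0,-1],[0,0,0.36,0,0,0,-1],[0,0,0.36,0,0,0,-1],[0,0,0.36,0,0,0,-1]]' && python3 snap.py 3
python3 - <<'E'
from h import *
r=[]
for k in("2","3"):
    s=load("scene"+k);t=load("top"+k);p=np.load(f"pics/st{k}.npz")["p"]
    c=[]
    for f in(s,t):
        u=proj(f,p)[0].round().astype(int);im=f["color"][u[1]-37:u[1]+37,u[0]-45:u[0]+45,::-1];print(u-[45,37]);c.append(cv2.resize(im,None,fx=4,fy=4,interpolation=2))
    r.append(np.hstack(c))
cv2.imwrite("pics/c5.png",np.vstack(r));print(np.vstack(r).shape)
E
```

```text
t: 4.55
tool_pos: [0.5852, 0.2293, 0.2059]
orientation: [0.237, 0.632, 0.69, -0.26]
ft_force: [0.2, -0.7, 1.2]
finger_gap: 0.0005
grasp_force: 0.0
t: 5.48
tool_pos: [0.5855, 0.2283, 0.2095]
orientation: [0.332, 0.245, 0.903, -0.119]
ft_force: [-0.7, 0.6, 0.1]
finger_gap: 0.0003
grasp_force: 0.0
[343 152]
[222 145]
[344 152]
[222 145]
(592, 720, 3)Traceback (most recent call last):
  File "snap.py", line 8, in <module>
    print(s["t"],s["tool_pos"].round(4),s["ft_force"].round(1),s["ft_torque"].round(2),s["finger_gap"].round(4),s["joints"].round(2),"ytool",M[:,1].round(3),"ztool",M[:,2].round(3),"proj",proj(load("scene1"),s["tool_pos"]).round(1),proj(load("top1"),s["tool_pos"]).round(1))
                                                                                       ^^^^^^^^^^^^^^^^^^^^^
AttributeError: 'float' object has no attribute 'round'
Traceback (most recent call last):
  File "snap.py", line 8, in <module>
    print(s["t"],s["tool_pos"].round(4),s["ft_force"].round(1),s["ft_torque"].round(2),s["finger_gap"].round(4),s["joints"].round(2),"ytool",M[:,1].round(3),"ztool",M[:,2].round(3),"proj",proj(load("scene1"),s["tool_pos"]).round(1),proj(load("top1"),s["tool_pos"]).round(1))
                                                                                       ^^^^^^^^^^^^^^^^^^^^^
AttributeError: 'float' object has no attribute 'round'
```

View pics/c5.png

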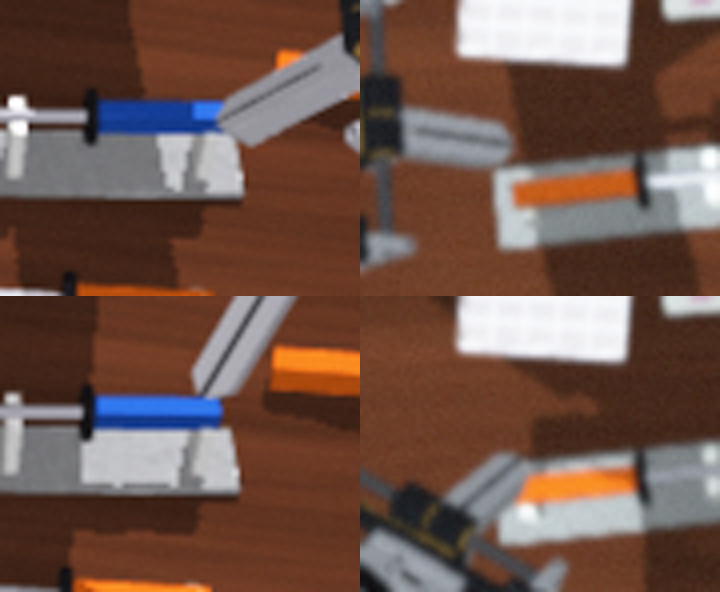

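```bash
sed -i 's/s\["finger_gap"\].round(4)/round(s["finger_gap"],4)/' snap.py; python3 - <<'E'
from h import *
for k,a,b in(("2",(400,183.3),(258.8,180.5)),("3",(395.7,175.6),(263.3,186.3))):
    d=np.load(f"pics/st{k}.npz");p,M=d["p"],d["M"]
    q,g=tri(load("scene"+k),a,load("top"+k),b);print("tip",q.round(4),"gap",g.round(4),"rep",p.round(4),"diff",(q-p).round(4),"tool",(M.T@(q-p)).round(4)); print(M.round(3).tolist())
E
```

```text
tip [0.5875 0.2494 0.2331] gap 0.0045 rep [0.5863 0.2289 0.2088] diff [0.0012 0.0206 0.0242] tool [-0.0005  0.0012 -0.0318]
[[-0.084, 0.996, 0.001], [0.751, 0.063, -0.658], [-0.655, -0.055, -0.753]]
tip [0.5713 0.2379 0.2392] gap 0.0056 rep [0.5871 0.23   0.2094] diff [-0.0158  0.0078  0.0298] tool [-0.0064 -0.0031 -0.0339]
[[-0.66, 0.521, 0.542], [0.363, 0.852, -0.378], [-0.658, -0.053, -0.751]]
```

The bias is along the tool axis: the true tips are about 31 mm behind the reported TCP, in both attitudes. I turn back to vertical, open, and descend to a reported z of about 0.006.

```bash
python3 -m jog '[[0,0,-0.12,0,0,0,0.2],[0,0,-0.24,0,0,0,0.2],[0,0,-0.36,0,0,0,0.2],[0,0,-0.48,0,0,0,0.2],[0,0,-0.6,0,0,0,0.2]]' >/dev/null&& python3 -m jog '[[0,0,-0.12,0,0,0,0.2],[0,0,-0.24,0,0,0,0.2],[0,0,-0.36,0,0,0,0.2]]' >/dev/null && python3 -m jog '[[0.12,0,0,0,0,0,0.2],[0.24,0,0,0,0,0,0.2],[0.36,0,0,0,0,0,0.2],[0.48,0,0,0,0,0,0.2],[0.6,0,0,0,0,0,0.2]]' >/dev/null&& python3 -m jog '[[0.12,0,0,0,-0.3,-3,0.2],[0.12,0,0,0,-0.3,-6,0.2],[0.12,0,0,0,-0.3,-9,0.2],[0.12,0,0,0,-0.3,-12,0.2],[0.12,0,0,0,-0.3,-12,0.2]]' && python3 snap.py 4
```

```text
t: 7.08
tool_pos: [0.5817, 0.2253, 0.08]
orientation: [-0.004, 0.677, 0.736, -0.005]
ft_force: [-0.6, -0.4, -1.5]
finger_gap: 0.0562
grasp_force: 0.0
7.1833 [0.5859 0.227  0.0862] [ 0.   1.2 -0.5] [-0.04  0.05 -0.  ] 0.0564 [ 0.23  0.4   1.48 -0.    1.26  0.15] ytool [ 0.996  0.086 -0.002] ztool [-0.002 -0.001 -1.   ] proj [[380.6 220.5]] [[273.9 190.3]]
```

```bash
python3 -m jog '[[0,0,0,0,0,-1.5,0.2],[0,0,0,0,0,-3,0.2],[0,0,0,0,0,-4.5,0.2],[0,0,0,0,0,-6,0.2],[0,0,0,0,0,-6,0.2]]' && python3 -m jog '[[0,0,0,0,0,-1,0.2],[0,0,0,0,0,-2,0.2],[0,0,0,0,0,-2,0.2],[0,0,0,0,0,-2,0]]' && python3 -m jog '[[0,0,0,0,0,0,-0.4],[0,0,0,0,0,0,-0.8],[0,0,0,0,0,0,-1],[0,0,0,0,0,0,-1],[0,0,0,0,0,0,-1]]' 40 && python3 -m jog '[[0,0,0,0,0,0,-1],[0,0,0,0,0,0,-1],[0,0,0,0,0,0,-1],[0,0,0,0,0,0,-1]]'
```

```text
t: 7.6
tool_pos: [0.5859, 0.2275, 0.0268]
orientation: [-0.0, 0.676, 0.737, -0.0]
ft_force: [-0.5, 0.5, -1.3]
finger_gap: 0.0564
grasp_force: 0.0
t: 7.93
tool_pos: [0.5856, 0.2272, 0.007]
orientation: [-0.0, 0.676, 0.737, -0.0]
ft_force: [-0.1, 0.5, 0.1]
finger_gap: 0.0529
grasp_force: 0.0
t: 8.35
tool_pos: [0.5858, 0.2271, 0.0073]
orientation: [0.0, 0.676, 0.737, 0.0]
ft_force: [0.1, 0.5, 0.0]
finger_gap: 0.0203
grasp_force: 0.3
t: 8.68
tool_pos: [0.5858, 0.2271, 0.0073]
orientation: [0.0, 0.676, 0.737, 0.0]
ft_force: [0.1, -0.3, 1.5]
finger_gap: 0.0176
grasp_force: 40.0
```

```bash
python3 -m jog '[[0,0,0,0,0,0.5,-1],[0,0,0,0,0,2,-1],[0,0,0,0,0,5,-1],[0,0,0,0,0,8,-1],[0,0,0,0,0,11,-1]]' && python3 -m jog '[[0,0,0,0,0,3,-1],[0,0,0,0,0,6,-1],[0,0,0,0,0,8,-1],[0,0,0,0,0,8,-1],[0,0,0,0,0,8,-1]]' && python3 snap.py 5
cat > tip.py <<'E'
import sys
from h import *
k=sys.argv[1];d=np.load(f"pics/st{k}.npz");p,M=d["p"],d["M"]
def pred(off,x=0.1395):  # orange tip-part centroid, rod = tool frame
    g=p-M[:,2]*off;a=M[:,0]*(-1 if M[1,0]>0 else 1);return g+a*x
P=pred(.050);c={}
for n in("scene","top"):
    f=load(n+k);u=proj(f,P)[0].astype(int)
    H,S,V=[x.astype(int) for x in cv2.split(cv2.cvtColor(f["color"],cv2.COLOR_RGB2HSV))]
    m=np.zeros(H.shape,np.uint8);sl=np.s_[max(u[1]-20,0):u[1]+20,u[0]-25:u[0]+25];m[sl]=((H<20)&(S>185)&(V>110))[sl]
    _,l,st,ce=cv2.connectedComponentsWithStats(m)
    for i in range(1,len(st)):
        if st[i,4]>10:print(n,"pred",u,st[i],ce[i].round(1)); 
    if len(st)>1:c[n]=ce[1+np.argmin(np.linalg.norm(ce[1:]-u,axis=1)+50*(st[1:,4]<15))]
if len(c)==2:
    q,g=tri(load("scene"+k),c["scene"],load("top"+k),c["top"]);print("tip-part",q.round(4),"gap",g.round(4),"pred",P.round(4),"rel tool",(M.T@(q-p)).round(4))
E
python3 tip.py 5
```

```text
t: 9.1
tool_pos: [0.5846, 0.2269, 0.1175]
orientation: [-0.001, 0.676, 0.737, -0.001]
ft_force: [-0.2, 0.3, -0.4]
finger_gap: 0.0177
grasp_force: 40.0
t: 9.52
tool_pos: [0.5862, 0.2273, 0.1981]
orientation: [0.001, 0.676, 0.737, 0.001]
ft_force: [-0.5, 0.7, -1.0]
finger_gap: 0.0174
grasp_force: 40.0
9.6167 [0.584  0.2267 0.1945] [-0.5 -1.1 -1.2] [-0.04  0.08 -0.01] 0.0177 [ 0.23  0.3   1.38 -0.    1.46  0.15] ytool [ 0.996  0.087 -0.004] ztool [-0.004 -0.001 -1.   ] proj [[386.5 192.1]] [[269.  184.3]]
scene pred [327 174] [321 172  12   6  59] [326.4 174.6]
top pred [321 174] [318 172  10   6  48] [322.4 174.2]
tip-part [0.5965 0.0862 0.2446] gap 0.0011 pred [0.5963 0.0878 0.2446] rel tool [-0.1411  0.     -0.05  ]
```

The rod is held square. Its axis is 50 mm behind the reported TCP and aligned with −x of the tool. Next I compute the pre-insertion pose.

```bash
cat > goal.py <<'E'
import sys
from bench import env
from h import *
s=env.get_state();p=s["tool_pos"];q=s["orientation"];M=R.from_quat(q[[1,2,3,0]]).as_matrix()
def target(yaw,slope,pt,x,off=(-.0016,0,-.050)):
    "tool pose with rod point x (m, rod frame) at pt"
    y=np.radians(yaw);d=np.array([np.cos(slope)*np.cos(y),np.cos(slope)*np.sin(y),-np.sin(slope)])
    yt=np.array([-np.sin(y),np.cos(y),0]);X=-d;T=np.c_[X,yt,np.cross(X,yt)]
    if T[2,2]>0:T=np.c_[X,-yt,np.cross(X,-yt)]
    return np.array(pt)-T@(np.array(off)+[-x,0,0]),T,d
def show(P,T,name=""): print(name,"target",P.round(4),"turn",R.from_matrix(T@M.T).as_rotvec().round(3),"shift cm",((P-p)*100).round(2))
print("now",s["t"],p.round(4),"d_rod",(-M[:,0]).round(3),"F",s["ft_force"].round(1))
MOUTH=np.array([.5505,-.137,.140]);YAW=-76.;SL=.436
_,_,d=target(YAW,SL,MOUTH,0)
E
python3 - <<'E'
from goal import *
for g in(.135,.10,.0):P,T,_=target(YAW,SL,MOUTH-d*g,.052);show(P,T,f"collar {g} out")
print(d)
E
```

```text
now 9.6167 [0.584  0.2267 0.1945] d_rod [ 0.087 -0.996  0.001] F [-0.5 -1.1 -1.2]
collar 0.135 out target [0.504  0.0494 0.1743] turn [0.432 0.068 0.154] shift cm [ -8.   -17.73  -2.02]
collar 0.1 out target [0.5117 0.0186 0.1595] turn [0.432 0.068 0.154] shift cm [ -7.23 -20.81  -3.49]
collar 0.0 out target [ 0.5336 -0.0694  0.1173] turn [0.432 0.068 0.154] shift cm [ -5.04 -29.61  -7.72]
[ 0.21928966 -0.87952279 -0.42231706]
```

```bash
python3 -m jog '[[0.09,0.014,0.03,-1.6,-3.5,0,-1],[0.18,0.028,0.06,-3.2,-7,0,-1],[0.27,0.042,0.09,-4.8,-10.5,0,-1],[0.36,0.056,0.12,-6.4,-14,-1,-1],[0.432,0.068,0.154,-8,-17.7,-2,-1]]' && python3 -m jog '[[0,0,0,0,0,0,-1],[0,0,0,0,0,0,-1],[0,0,0,0,0,0,-1],[0,0,0,0,0,0,-1],[0,0,0,0,0,0,-1]]' && python3 snap.py 6 && python3 tip.py 6 && python3 - <<'E'
from goal import *
for g in(.135,.11):P,T,_=target(YAW,SL,MOUTH-d*g,.052);show(P,T,f"collar {g} out")
s=load("scene6");t=load("top6")
a=cv2.resize(s["color"][140:215,190:310,::-1],None,fx=5,fy=4,interpolation=2);b=cv2.resize(t["color"][155:225,330:450,::-1],None,fx=5,fy=4,interpolation=2)
cv2.imwrite("pics/c6.png",np.vstack([a,b]))
E
```

```text
t: 10.03
tool_pos: [0.5036, 0.0491, 0.1756]
orientation: [-0.171, 0.6, 0.769, 0.137]
ft_force: [0.6, -0.2, -0.8]
finger_gap: 0.0173
grasp_force: 40.0
t: 10.45
tool_pos: [0.5054, 0.0523, 0.1769]
orientation: [-0.17, 0.6, 0.77, 0.135]
ft_force: [-0.0, -0.2, -0.8]
finger_gap: 0.018
grasp_force: 40.0
10.55 [0.5056 0.0522 0.1772] [-0.5 -0.1 -0.4] [-0.19 -0.02 -0.05] 0.0175 [-0.34  0.19  1.63  0.36  1.57 -0.63] ytool [0.97  0.244 0.004] ztool [-0.099  0.411 -0.906] proj [[317.1 165.1]] [[337.1 213.1]]
scene pred [258 172] [254 170  10   8  43] [258.3 173.7]
now 10.55 [0.5056 0.0522 0.1772] d_rod [ 0.223 -0.878 -0.423] F [-0.5 -0.1 -0.4]
collar 0.135 out target [0.504  0.0494 0.1743] turn [-0.001  0.004 -0.002] shift cm [-0.16 -0.28 -0.29]
collar 0.11 out target [0.5095 0.0274 0.1638] turn [-0.001  0.004 -0.002] shift cm [ 0.39 -2.48 -1.35]
```

View pics/c6.png

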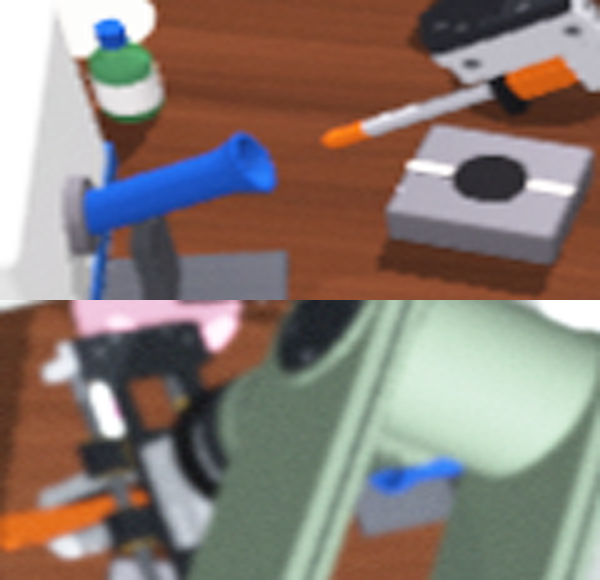

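The scene view shows the rod tip at px (255, 175) and the mouth at (240.6, 180.8). The line of the shaft runs into the middle of the mouth to within 1 px. The top view of the tip is hidden by the arm. I advance gently and watch the force.

```bash
python3 -m jog '[[0,0.004,-0.002,0.0,-1.4,-0.8,-1],[0,0.004,-0.002,0.39,-2.48,-1.35,-1],[0,0.004,-0.002,0.6,-3.4,-1.8,-1],[0,0.004,-0.002,0.83,-4.24,-2.19,-1],[0,0.004,-0.002,0.83,-4.24,-2.19,-1]]' && python3 -m jog '[[0,0,0,0.2,-0.88,-0.42,-1],[0,0,0,0.2,-0.88,-0.42,-1],[0,0,0,0.2,-0.88,-0.42,-1]]' && python3 snap.py 7 && python3 - <<'E'
from goal import *
for g in(.08,.07,.06):P,T,_=target(YAW,SL,MOUTH-d*g,.052);show(P,T,f"collar {g} out")
print((R.from_quat(q[[1,2,3,0]]).as_matrix().T@s["ft_force"]).round(2))
E
```

```text
t: 10.97
tool_pos: [0.5139, 0.0058, 0.1536]
orientation: [-0.171, 0.603, 0.767, 0.134]
ft_force: [-0.3, 0.1, -0.8]
finger_gap: 0.0175
grasp_force: 40.0
t: 11.22
tool_pos: [0.5161, -0.0017, 0.1508]
orientation: [-0.171, 0.603, 0.768, 0.134]
ft_force: [0.9, -1.0, -0.8]
finger_gap: 0.0175
grasp_force: 40.0
11.3167 [ 0.5158 -0.001   0.151 ] [-0.2  0.6 -0.3] [-0.28  0.01  0.05] 0.0176 [-0.42  0.26  1.6   0.34  1.56 -0.72] ytool [0.971 0.238 0.   ] ztool [-0.101  0.412 -0.906] proj [[295.8 172.8]] [[356.9 209.8]]
now 11.3167 [ 0.5158 -0.001   0.151 ] d_rod [ 0.216 -0.879 -0.424] F [-0.2  0.6 -0.3]
collar 0.08 out target [0.5161 0.001  0.1511] turn [-0.002 -0.     0.004] shift cm [0.03 0.2  0.01]
collar 0.07 out target [ 0.5183 -0.0078  0.1469] turn [-0.002 -0.     0.004] shift cm [ 0.25 -0.68 -0.41]
collar 0.06 out target [ 0.5205 -0.0166  0.1427] turn [-0.002 -0.     0.004] shift cm [ 0.47 -1.56 -0.84]
[ 0.42 -0.1   0.56]
```

```bash
python3 -m jog '[[0,0,0.004,0.22,-0.68,-0.42,-1],[0,0,0.004,0.44,-1.56,-0.84,-1],[0,0,0.004,0.66,-2.44,-1.26,-1],[0,0,0.004,0.88,-3.32,-1.68,-1],[0,0,0.004,0.88,-3.32,-1.68,-1]]' && python3 -m jog '[[0,0,0,0.11,-0.44,-0.21,-1],[0,0,0,0.22,-0.88,-0.42,-1],[0,0,0,0.33,-1.32,-0.63,-1],[0,0,0,0.33,-1.32,-0.63,-1]]' && python3 snap.py 8 && python3 tip.py 8 ; python3 - <<'E'
from goal import *
for g in(.03,.02,.01,0):P,T,_=target(YAW,SL,MOUTH-d*g,.052);show(P,T,f"collar {g} out")
E
```

```text
t: 11.73
tool_pos: [0.5251, -0.0364, 0.1329]
orientation: [-0.171, 0.602, 0.769, 0.133]
ft_force: [1.1, -1.6, 0.0]
finger_gap: 0.0177
grasp_force: 40.0
t: 12.07
tool_pos: [0.5281, -0.0484, 0.1273]
orientation: [-0.171, 0.601, 0.769, 0.134]
ft_force: [0.7, -0.6, 0.2]
finger_gap: 0.0178
grasp_force: 40.0
12.1667 [ 0.528  -0.0478  0.1277] [ 1.1 -0.6 -0.9] [-0.37 -0.13 -0.02] 0.0177 [-0.49  0.34  1.55  0.32  1.55 -0.78] ytool [ 0.97   0.242 -0.   ] ztool [-0.103  0.411 -0.906] proj [[277.4 180.4]] [[373.5 205.8]]
now 12.1667 [ 0.528  -0.0478  0.1277] d_rod [ 0.219 -0.879 -0.424] F [ 1.1 -0.6 -0.9]
collar 0.03 out target [ 0.5271 -0.043   0.13  ] turn [-0.002 -0.    -0.   ] shift cm [-0.1   0.48  0.23]
collar 0.02 out target [ 0.5293 -0.0518  0.1258] turn [-0.002 -0.    -0.   ] shift cm [ 0.12 -0.4  -0.19]
collar 0.01 out target [ 0.5314 -0.0606  0.1215] turn [-0.002 -0.    -0.   ] shift cm [ 0.34 -1.28 -0.61]
collar 0 out target [ 0.5336 -0.0694  0.1173] turn [-0.002 -0.    -0.   ] shift cm [ 0.56 -2.16 -1.04]
```

```bash
python3 -m jog '[[0,0,0,0.11,-0.44,-0.21,-1],[0,0,0,0.22,-0.88,-0.42,-1],[0,0,0,0.33,-1.32,-0.63,-1],[0,0,0,0.42,-1.67,-0.8,-1],[0,0,0,0.42,-1.67,-0.8,-1]]' && python3 -m jog '[[0,0,0,0.04,-0.18,-0.08,-1],[0,0,0,0.09,-0.35,-0.17,-1],[0,0,0,0.09,-0.35,-0.17,-1]]' && python3 -m jog '[[0,0,0,0.04,-0.18,-0.08,-1],[0,0,0,0.09,-0.35,-0.17,-1],[0,0,0,0.09,-0.35,-0.17,-1]]'; python3 snap.py 9; python3 - <<'E'
from goal import *
for g in(.0,):P,T,_=target(YAW,SL,MOUTH-d*g,.052);show(P,T,f"collar {g} out")
print("F along d",s["ft_force"]@d)
E
```

```text
t: 12.58
tool_pos: [0.5324, -0.0651, 0.1193]
orientation: [-0.171, 0.601, 0.769, 0.134]
ft_force: [0.4, -0.2, -0.2]
finger_gap: 0.0174
grasp_force: 40.0
t: 12.83
tool_pos: [0.5331, -0.068, 0.1179]
orientation: [-0.171, 0.601, 0.769, 0.134]
ft_force: [0.9, 0.3, 0.6]
finger_gap: 0.0175
grasp_force: 40.0
t: 13.08
tool_pos: [0.5337, -0.0699, 0.1171]
orientation: [-0.172, 0.6, 0.769, 0.135]
ft_force: [0.2, 4.5, 3.6]
finger_gap: 0.0175
grasp_force: 40.0
13.1833 [ 0.5337 -0.0699  0.117 ] [-1.4  4.4  5.2] [ 0.84  0.23 -0.09] 0.0178 [-0.51  0.38  1.53  0.31  1.55 -0.81] ytool [0.97  0.243 0.   ] ztool [-0.103  0.414 -0.905] proj [[268.9 183.8]] [[381.1 204. ]]
now 13.1833 [ 0.5337 -0.0699  0.117 ] d_rod [ 0.22  -0.878 -0.426] F [-1.4  4.4  5.2]
collar 0.0 out target [ 0.5336 -0.0694  0.1173] turn [-0.004 -0.001 -0.001] shift cm [-0.01  0.06  0.03]
F along d -6.374472849343116
```

Contact comes exactly where the collar should meet the mouth. I press a little more to seat it, then draw out.

```bash
python3 -m jog '[[0,0,0,0.02,-0.09,-0.04,-1],[0,0,0,0.04,-0.18,-0.08,-1],[0,0,0,0.04,-0.18,-0.08,-1],[0,0,0,0.04,-0.18,-0.08,-1]]' && python3 snap.py a; python3 - <<'E'
from h import *
f=load("scenea");cv2.imwrite("pics/c7.png",cv2.resize(f["color"][130:220,180:320,::-1],None,fx=5,fy=5,interpolation=2))
E
```

```text
t: 13.52
tool_pos: [0.5337, -0.0698, 0.117]
orientation: [-0.174, 0.6, 0.769, 0.135]
ft_force: [-1.1, 9.1, 6.7]
finger_gap: 0.0175
grasp_force: 40.0
13.6167 [ 0.5337 -0.0698  0.117 ] [-2.2  9.2  8.3] [ 1.55  0.43 -0.11] 0.0174 [-0.52  0.38  1.52  0.32  1.56 -0.82] ytool [0.97  0.244 0.   ] ztool [-0.105  0.417 -0.903] proj [[268.9 183.8]] [[381.1 204. ]]
```

View pics/c7.png

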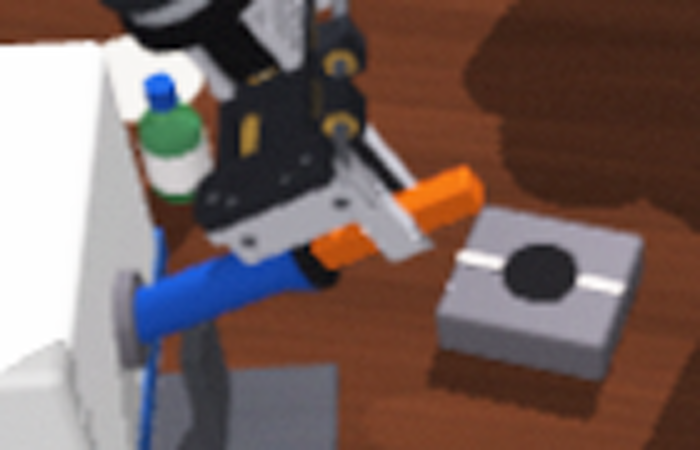

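The crop shows the black collar flush against the blue mouth at crop (318, 268). It is seated with about 12 N. Now I withdraw along the bore.

```bash
python3 -m jog '[[0,0,0,-0.22,0.88,0.42,-1],[0,0,0,-0.55,2.2,1.06,-1],[0,0,0,-0.99,3.96,1.9,-1],[0,0,0,-1.43,5.72,2.75,-1],[0,0,0,-1.75,7.04,3.38,-1]]' && python3 -m jog '[[0,0,0,-0.44,1.76,0.84,-1],[0,0,0,-0.88,3.52,1.69,-1],[0,0,0,-1.32,5.28,2.53,-1],[0,0,0,-1.86,7.48,3.6,-1],[0,0,0,-1.86,7.48,3.6,-1]]' && python3 -m jog '[[0,0,0,0,0,1,-1],[0,0,0,0,0,4,-1],[0,0,0,0,0,4,-1],[0,0,0,0,0,4,-1]]' && python3 snap.py b; python3 tip.py b; python3 - <<'E'
from goal import *
P,T,_=target(-96.7,0,[.4545,-.038,.084+.05],.147);show(P,T,"5cm higher")
P,T,_=target(-96.7,0,[.4545,-.038,.084],.147);show(P,T,"final")
# blue rod pose
t=load("top0");sc=load("scene0")
for f,n,b in((t,"t",(255,235,335,262)),(sc,"s",(325,172,405,192))):
    H,S,V=[x.astype(int) for x in cv2.split(cv2.cvtColor(f["color"],cv2.COLOR_RGB2HSV))]
    m=np.zeros(H.shape,np.uint8);m[b[1]:b[3],b[0]:b[2]]=((H>100)&(H<125)&(S>150)&(V>70))[b[1]:b[3],b[0]:b[2]]
    _,l,st,ce=cv2.connectedComponentsWithStats(m)
    for i in range(1,len(st)):
        if st[i,4]>10:print("blue",n,st[i],ce[i].round(1),plane(f,ce[i],.057).round(3))
E
```

```text
t: 14.03
tool_pos: [0.5164, -0.0016, 0.1499]
orientation: [-0.171, 0.601, 0.77, 0.133]
ft_force: [0.4, -0.2, -0.0]
finger_gap: 0.0175
grasp_force: 40.0
t: 14.45
tool_pos: [0.4976, 0.0752, 0.1874]
orientation: [-0.17, 0.599, 0.771, 0.134]
ft_force: [-0.0, -1.0, -0.5]
finger_gap: 0.0174
grasp_force: 40.0
t: 14.78
tool_pos: [0.4998, 0.0708, 0.2268]
orientation: [-0.169, 0.601, 0.769, 0.134]
ft_force: [-0.5, 0.2, -1.1]
finger_gap: 0.0176
grasp_force: 40.0
14.8833 [0.4981 0.0714 0.2246] [-0.2  0.4 -1.1] [-0.34 -0.03  0.01] 0.0182 [-0.31  0.13  1.6   0.37  1.65 -0.57] ytool [ 0.97   0.241 -0.001] ztool [-0.103  0.411 -0.906] proj [[325.6 150.1]] [[329.8 214.2]]
scene pred [265 158] [260 155  10   8  46] [264.1 158.6]
now 14.8833 [0.4981 0.0714 0.2246] d_rod [ 0.218 -0.879 -0.424] F [-0.2  0.4 -1.1]
5cm higher target [0.4718 0.1096 0.084 ] turn [-0.439 -0.029 -0.355] shift cm [ -2.62   3.82 -14.06]
final target [0.4718 0.1096 0.034 ] turn [-0.439 -0.029 -0.355] shift cm [ -2.62   3.82 -19.06]
blue t [320 240   8   4  28] [323.5 241.4] [[0.439 0.091 0.057]]
blue t [260 245  32  10 160] [275.4 249.5] [[0.42  0.228 0.057]]
blue s [367 177  32   8 250] [382.2 180.5] [[0.421 0.227 0.057]]
blue s [329 179   9   4  32] [333.2 180.4] [[0.442 0.091 0.057]]
```

```bash
python3 -m jog '[[-0.09,-0.006,-0.07,-0.5,0.8,0,-1],[-0.18,-0.012,-0.14,-1,1.6,0,-1],[-0.27,-0.018,-0.21,-1.6,2.4,0,-1],[-0.36,-0.024,-0.29,-2.1,3.2,-1,-1],[-0.439,-0.029,-0.355,-2.6,3.8,-2,-1]]' && python3 -m jog '[[0,0,0,0,0,-2,-1],[0,0,0,0,0,-4,-1],[0,0,0,0,0,-7,-1],[0,0,0,0,0,-10,-1],[0,0,0,0,0,-12,-1]]' && python3 -m jog '[[0,0,0,0,0,0,-1],[0,0,0,0,0,0,-1],[0,0,0,0,0,0,-1],[0,0,0,0,0,0,-1],[0,0,0,0,0,0,-1]]' && python3 snap.py c; python3 tip.py c; python3 - <<'E'
from goal import *
P,T,_=target(-96.7,0,[.4545,-.038,.085],.147);show(P,T,"final")
E
```

```text
t: 15.3
tool_pos: [0.472, 0.1102, 0.2052]
orientation: [0.002, 0.748, 0.663, -0.0]
ft_force: [0.3, 0.7, -0.5]
finger_gap: 0.0179
grasp_force: 40.0
t: 15.72
tool_pos: [0.469, 0.1098, 0.0811]
orientation: [-0.002, 0.747, 0.665, -0.002]
ft_force: [0.3, -0.4, -0.6]
finger_gap: 0.0178
grasp_force: 40.0
t: 16.13
tool_pos: [0.4739, 0.1101, 0.0871]
orientation: [0.001, 0.747, 0.665, 0.002]
ft_force: [-0.7, 0.4, -1.9]
finger_gap: 0.0178
grasp_force: 40.0
16.2333 [0.4734 0.1102 0.0867] [ 0.8 -0.1 -0.1] [-0.03  0.06  0.02] 0.0178 [0.05 0.11 1.85 0.   1.18 0.17] ytool [ 0.993 -0.116  0.003] ztool [ 0.003  0.    -1.   ] proj [[339.5 182.3]] [[316.2 228.8]]
scene pred [289 159] [285 157   8   6  37] [288.7 159.6]
top pred [367 232] [365 230   8   6  37] [368.3 232.8]
tip-part [ 0.4551 -0.0308  0.1337] gap 0.0012 pred [ 0.457  -0.0284  0.1366] rel tool [-0.1421 -0.0016 -0.0471]
now 16.2333 [0.4734 0.1102 0.0867] d_rod [-0.116 -0.993 -0.001] F [ 0.8 -0.1 -0.1]
final target [0.4718 0.1096 0.035 ] turn [-0.     0.003 -0.001] shift cm [-0.15 -0.06 -5.17]
```

```bash
python3 -m jog '[[0,0.001,0,-0.05,0,-1.5,-1],[0,0.001,0,-0.05,0,-3,-1],[0,0.001,0,-0.05,0,-4.3,-1],[0,0.001,0,-0.05,0,-5,-1],[0,0.001,0,-0.05,0,-5,-1]]' && python3 -m jog '[[0,0,0,0,0,0,-1],[0,0,0,0,0,0,-1],[0,0,0,0,0,0,-1],[0,0,0,0,0,0,-1],[0,0,0,0,0,0,-1]]'&& python3 -m jog '[[0,0,0,0,0,0,-1],[0,0,0,0,0,0,-1],[0,0,0,0,0,0,-1],[0,0,0,0,0,0,-1],[0,0,0,0,0,0,-1]]' && python3 snap.py d; python3 tip.py d; python3 - <<'E'
from goal import *
P,T,_=target(-96.7,0,[.4545,-.038,.085],.147);show(P,T,"final")
a=load("scened")["color"][120:230,240:430,::-1];b=load("topd")["color"][190:275,240:430,::-1]
cv2.imwrite("pics/c8.png",cv2.resize(np.vstack([a,b]),None,fx=3,fy=3,interpolation=2))
E
```

```text
t: 16.65
tool_pos: [0.4704, 0.1101, 0.0342]
orientation: [-0.001, 0.747, 0.665, -0.001]
ft_force: [0.6, 0.2, -0.4]
finger_gap: 0.0176
grasp_force: 40.0
t: 17.07
tool_pos: [0.4723, 0.1102, 0.036]
orientation: [0.0, 0.747, 0.665, 0.0]
ft_force: [-0.1, -0.0, -0.2]
finger_gap: 0.0177
grasp_force: 40.0
t: 17.48
tool_pos: [0.4717, 0.1102, 0.0353]
orientation: [-0.0, 0.747, 0.665, -0.0]
ft_force: [0.5, 0.3, -0.4]
finger_gap: 0.0175
grasp_force: 40.0
17.5833 [0.4717 0.1102 0.0353] [-0.4 -1.1 -0.9] [-0.08  0.1   0.  ] 0.0175 [0.05 0.18 1.89 0.   1.07 0.17] ytool [ 0.993 -0.116 -0.   ] ztool [-0.  0. -1.] proj [[338.6 194.1]] [[316.8 230.8]]
scene pred [290 172] [286 170   8   5  30] [289.7 171.9]
top pred [366 233] [364 232   8   6  32] [367.1 234.4]
tip-part [ 0.4539 -0.0308  0.0845] gap 0.0001 pred [ 0.4556 -0.0284  0.0853] rel tool [-0.142  -0.0014 -0.0492]
now 17.5833 [0.4717 0.1102 0.0353] d_rod [-0.116 -0.993 -0.   ] F [-0.4 -1.1 -0.9]
final target [0.4718 0.1096 0.035 ] turn [-0.    -0.    -0.001] shift cm [ 0.01 -0.06 -0.03]
```

View pics/c8.png

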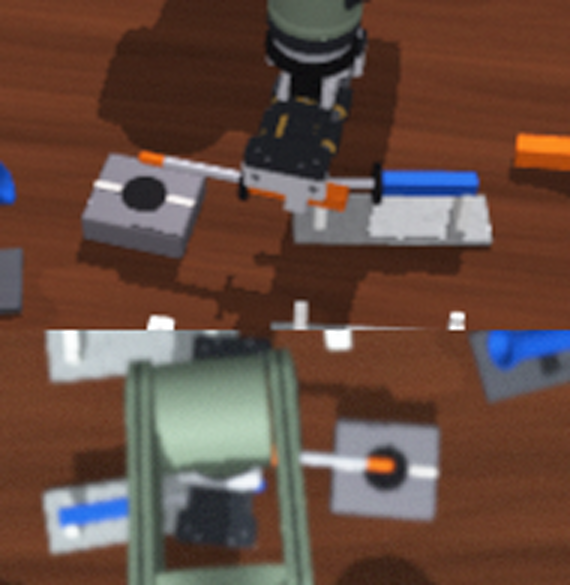

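The tip is centred over the dark window (top view px ≈ (367, 234)) and about 50 mm above it. The rod is level and along the stripe, and the blue rod is unmoved at scene px 368–399. The arm is still, so I hand in.

```bash
python3 -c "
from bench import env
print(env.close_job())"
```

```text
the job is handed in; nothing more can be done
None
```

The job is handed in: the orange rod was pushed down the port until its collar stopped at the mouth and drawn right out, and the arm now holds it still and level along the stripe, tip about 5 cm above the middle of the window. The first grip closed empty above the handle without moving anything, because the reported TCP lies about 31 mm beyond the real fingertips, and the second grip allowed for that.

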